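Rebuild the drive stack on a bench centrifuge's spindle

ROBOT

A 6-joint arm with a two-finger parallel gripper is mounted at the origin on the work surface. World frame = base frame: x ahead of the robot, y to its left, z up, the work surface at z = 0. Lengths are in m, angles in rad, forces in N, time in s.
With the tool pointing down it reaches from about 0.35 to 0.975 m from the base axis. Payload 4.9 kg.
Tool frame: the origin (TCP) lies at the very end of the fingers, on their centre line; the grasp point (between the pads) lies 19 mm behind it (ctrl.grip_point_offset is the distance from the TCP to the grasp point, in m); z points along the fingers, y is the line along which they close (so a half turn about z gives the same grasp; the last joint's range is limited). The gripper opens to 85 mm and grips with 20 to 120 N. Pads are 22 mm wide; open, the fingers measure 114 mm over their backs; the gripper's body (76 mm by 85 mm) begins 54 mm behind the grasp point. The pads swing forward as they close: fully open they stand 13 mm farther back than shut.
Start: joints at [-1.359, 0.053, 1.613, -0, 1.476, -0.119], TCP at [0.203, -0.591, 0.231] pointing down, gripper open.
Joint ranges: [-3.01, 3.01], [-1.01, 2.22], [0.06, 2.58], [-1.02, 4.17], [0.09, 2.62], [-3.14, 3.14]. Speed limits (rad/s): [2.57, 2.57, 3.14, 3.14, 3.14, 3.14].

INTERFACE

Orientations are given as a rotation vector (axis times angle).
In Python, from station import ctrl gives the robot as it stands.
- The arm moves only by the tool send_rows, never from a script. Its argument "rows" is a list of rows, each a list of 3 entries, a list of its own where there are three numbers: the finger opening in cm, from 0 to 8.54, then the shift along the tool's x, y, z in cm, then the turn about the tool's z in degrees. A call has 1 to 10 rows; each row shifts and turns the commanded pose from where the row before left it, along the tool's axes as they then stand; what a row does not reach is not made up. A row lasts 1/8 s, in which the tool goes at most 62.5 mm and 10.7 degrees, less where a joint would pass 70% of its speed; a pose out of reach is approached as far as the arm can. A call with a gripper value outside its range is refused whole. The fingers move at their own pace and stop on an object; "newtons" is the grip in N (left out, the last holds). Time passes only in rows, so rows that do not move let the fingers close. It gives the time, the measured TCP pose, the force, the opening and the grip force at its end, in the units of the state.
- ctrl.get_obs(): the state, without advancing time (a new reading comes with each control period).
- ctrl.get_image(name): name is "scene" or "top"; returns a dict with "frame" (420x560x3 uint8, red, green, blue), "range_z" (420x560 float32, m along the optical axis (not along the pixel's ray), 0 where there is no reading), "fx", "fy", "cx", "cy" (pixels), "k1" (the pictures are not rectified: a ray, as slopes to the right and down, at radius r is drawn at 1 + k1 r^2 times it, then the intrinsics apply), "cam_to_world" (4x4, takes a point from camera to world coordinates). Camera axes: x right, y down, z forward; pixel columns grow to the right and rows downward; lengths in m; the calibration is good to about 2 mm. A picture is of the moment at which its call begins.
- ctrl.finish_job(): hands the job in; it is judged then, once.
The state is a dict: "t": time; "q": joint angles; "dq": joint speeds; "effort": joint torques, N m; "tool_pos": TCP position; "tool_rot": TCP orientation; "contact_force": force on the tool from outside, world axes, zero at the start; "wrist_torque": the same for the moment, N m; "opening": finger opening in m; "grip_force": force on a finger pad.
Only numpy, scipy, OpenCV 4.12 (cv2) and the standard library are available. Lean on these libraries where they do the work, as an engineer would, in place of code of your own. Each camera call takes 0.05 s, during which the arm holds its last target. There are 200 camera calls.

TASK

Rebuild the drive stack on the upright spindle of the open centrifuge: first the castellated aluminium spacer, slots down and turned until it drops right home over the drive key, then the blue washer flat on it, then the brass bushing, flange down, pushed over the spring balls until it sits flat on the washer. Feel your way with light hand pressure and force nothing; let go of everything at the end and leave the other small parts on the mat where they lie.

Things in the scene. Friction and masses are not known exactly. Their poses are not given: they have to be found in the camera images.
- seat (a point): Top face of the centrifuge's dark round motor boss (48 mm across, 16 mm above the bowl floor, 66 mm above the bench), on the spindle axis, z up: the spacer must sit here. Fixed to the housing. The steel spindle stands up from it: 16 mm diameter for the first 28 mm, 14 mm from 28 to 56 mm, then a nose tapering to 6 mm diameter at 64 mm.
- key (a point): Middle of the brass drive key, on the spindle axis 4 mm above the seat. The key is a 5 mm square bar that lies level across the spindle and each end stands out to 17 mm from the axis; its top is 6.5 mm above the seat. The spindle has stopped at any angle, so the key's direction is in no reported pose (this point's axes are the housing's); the motor brake holds it against about 0.6 N m.
- balls (a point): On the spindle axis, 39 mm above the seat, level with the centres of two polished spring balls that stand out on either side to 9 mm from the axis; each yields inwards against about 4 N. Spacer and washer pass them freely, the bushing has to be pushed over them.
- spindle_top (a point): Tip of the spindle's tapered nose, on its axis, 64 mm above the seat; z up.
- centrifuge: White bench centrifuge with a red band, lid and rotor off: housing 260 (x) by 230 (y) by 85 mm high, fixed on the bench. Origin: centre of its underside, z up; control panel on its -x side. The round bowl in its top is 178 mm across and 35 mm deep, the spindle in its middle. Two grey hinge lugs at the +x edge of the top reach 96 mm.
- mat: Green service mat, 220 by 270 mm, 4 mm thick, fixed to the bench; origin at the centre of its underside. The parts lie on it.
- spacer: Castellated aluminium spacer: ring of 36 mm outside diameter, 18.5 mm bore, 24 mm high. Four slots 7 mm wide, 8 mm high go through the wall at its underside along its own +x, +y, -x, -y. Lies slots down on the mat. Origin: centre of the underside, z up. With teeth on the key it stands 6.5 mm above the seat; once two slots meet the key (within about 0.06 rad) it can drop fully home.
- washer: Flat blue-anodised washer: 40 mm outside diameter, 19 mm bore, 6 mm thick; both faces alike. Origin: centre of the underside, z along the bore; seated it lies on the spacer, 24 mm above the seat.
- bushing: Brass flanged bushing: flange of 38 mm diameter and 5 mm thick at the bottom, sleeve of 26 mm diameter above it, 25 mm high in all, 16 mm bore. Lies flange down. Origin: centre of the underside, z up. It meets the spring balls about 12 mm above its seated place and needs roughly 6 to 10 N to pass them, then 1 to 3 N to slide; seated it lies on the washer, 30 mm above the seat.
- locknut: Bystander on the mat: dark steel ring nut, 27 mm across, 10 mm high; origin: centre of the underside.
- seal_ring: Bystander on the mat: black seal ring, 49 mm across, 5 mm thick; origin: centre of the underside.
- tube_insert: Bystander on the mat: blue plastic tube insert standing upright, 23 mm across, 34 mm high; origin: centre of the underside.
There are look-alikes about, which are no part of the job. There is more than one size of the bushing; the one meant has the size given above.

How it is judged:
By the outcome, as a careful person would: the job done as asked, in the order asked, and still so for the second after the job is handed in, with the robot touching nothing.
It also fails if it takes over 72 s, if anything falls off the work surface, if the arm or the gripper's body presses on something with over 40 N, if the wrist force passes 120 N, or if a joint passes its speed limit or range.

## Working session

There is one attempt and no reset: what is moved stays moved. The work goes in short steps, Python scripts to look and compute and a tool call to move; the robot and the scene stay as the last step left them, time stands still between calls to the robot, and variables do not carry over. Pictures are saved under pics/ and viewed, at most 10 in all, crops included, and the job is handed in when it is done.

Besides the shell and the picture viewer there is one more tool, called as name([rows], argument=value, ...), one row to a line, values as JSON. send_rows: Moves the arm, as the interface text tells. Its arguments: {"type":"object","properties":{"rows":{"type":"array","items":{"type":"array"}},"newtons":{"type":"number"}},"required":["rows"]}

```bash
mkdir -p pics; cat > h.py <<'E'
import numpy as np, cv2
from station import ctrl
def grab(n):
    im=ctrl.get_image(n); np.save(f'pics/{n}.npy',im,allow_pickle=True); return im
def load(n): return np.load(f'pics/{n}.npy',allow_pickle=True).item()
def ray(im,u,v):
    a=(u-im['cx'])/im['fx'];b=(v-im['cy'])/im['fy'];x,y=a,b
    for _ in range(20):
        s=1+im['k1']*(x*x+y*y);x,y=a/s,b/s
    return x,y
def px(im,u,v,z=None):
    "world point at pixel; on plane z if given else by range"
    x,y=ray(im,u,v);T=im['cam_to_world']
    d=np.array([x,y,1.])
    if z is None: k=im['range_z'][int(round(v)),int(round(u))]
    else: k=(z-T[2,3])/(T[:3,:3]@d)[2]
    return T[:3,:3]@(d*k)+T[:3,3]
def proj(im,p):
    T=im['cam_to_world'];c=T[:3,:3].T@(np.asarray(p)-T[:3,3]);x,y=c[0]/c[2],c[1]/c[2];s=1+im['k1']*(x*x+y*y)
    return im['fx']*x*s+im['cx'],im['fy']*y*s+im['cy']
def save(f,fr,k=1):
    cv2.imwrite('pics/'+f,cv2.resize(fr[...,::-1],None,fx=k,fy=k,interpolation=cv2.INTER_CUBIC))
E
python3 - <<'E'
from h import *
a=grab('top');b=grab('scene')
save('a1.png',a['frame'],1.4);save('b1.png',b['frame'],1.4)
for i in(a,b):print(i['fx'],i['k1'],i['cam_to_world'].round(3).tolist())
print(ctrl.get_obs())
E
```

```text
397.5132382529499 -0.033862919518760116 [[-0.021, -0.998, 0.054, 0.526], [-1.0, 0.02, -0.011, -0.033], [0.01, -0.054, -0.998, 1.007], [0.0, 0.0, 0.0, 1.0]]
391.40816293544657 0.025801665958887228 [[0.378, 0.508, -0.774, 1.235], [0.926, -0.188, 0.328, -0.322], [0.021, -0.841, -0.541, 0.554], [0.0, 0.0, 0.0, 1.0]]
{'t': 0.1, 'q': array([-1.35895815e+00,  5.32611594e-02,  1.61416733e+00,  7.46938575e-05,
        1.47600306e+00, -1.18990742e-01]), 'dq': array([-8.98390076e-05, -3.29168945e-04, -2.44444462e-03,  4.51596959e-04,
       -3.71109456e-05,  6.25162112e-04]), 'effort': array([ 1.43990357e-03, -3.94904780e+01, -3.71363175e+01, -1.09385141e-05,
        3.93430601e-03, -1.61505369e-05]), 'tool_pos': array([ 0.20292272, -0.59054214,  0.23019801]), 'tool_rot': array([-3.09689713e+00, -5.16984162e-01,  1.73715470e-05]), 'contact_force': array([-0.16216425, -0.06443094,  0.49248886]), 'wrist_torque': array([ 0.01215127,  0.01866282, -0.00849676]), 'grip_force': 0.0, 'opening': 0.08551403333500039}
```

View pics/a1.png

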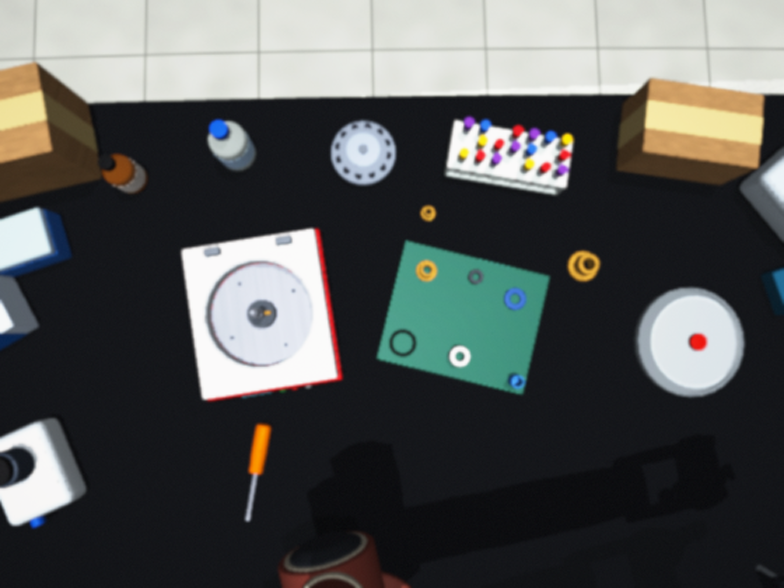

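View pics/b1.png

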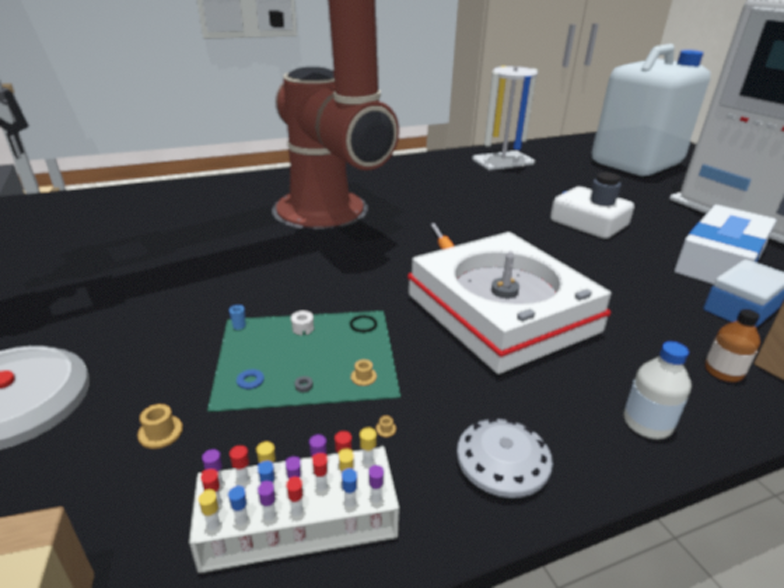

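```bash
python3 - <<'E'
from h import *
a=load('top');b=load('scene')
t=[]
for im,u,v in[(a,187,224),(a,328.5,254),(a,305,193),(b,360,202),(b,215,230),(b,260,266)]:
    u,v=int(u),int(v);c=im['frame'][v-16:v+17,u-16:u+17]
    t.append(cv2.resize(c,(264,264),interpolation=cv2.INTER_CUBIC))
save('c1.png',np.vstack([np.hstack(t[:3]),np.hstack(t[3:])]))
# segment
hsv=cv2.cvtColor(a['frame'],cv2.COLOR_RGB2HSV)
for n,(u,v),r,h in[('spacer',(328,254),12,.028),('washer',(367,213),12,.01),('bush',(305,193),12,.009),('small',(306,152),9,.02),('big',(417,190),16,.02),('mat',(330,225),3,.004)]:
    pass
    P=np.array([px(a,x,y) for x in range(u-r,u+r+1) for y in range(v-r,v+r+1) if a['range_z'][y,x]>0])
    print(n,px(a,u,v).round(4),'z range',np.percentile(P[:,2],[2,50,90,98]).round(4))
print('spindle',px(a,187,224).round(4))
for p in [(187,224),(188,223),(186,222),(189,224)]: print(px(a,*p).round(3))
E
```

```text
spacer [ 0.4837 -0.1721  0.0009] z range [0.0006 0.0045 0.0276 0.03  ]
washer [ 0.5852 -0.2735  0.005 ] z range [0.     0.0048 0.0101 0.0122]
bush [ 0.6392 -0.1174  0.0044] z range [0.001  0.0049 0.0124 0.0301]
small [ 7.454e-01 -1.231e-01 -3.000e-04] z range [-0.0036  0.0006  0.0051  0.0179]
big [ 0.6424 -0.4071 -0.0032] z range [-0.0034  0.0009  0.0322  0.0368]
mat [ 0.5567 -0.1782  0.0074] z range [0.0009 0.0046 0.0065 0.0068]
spindle [0.5634 0.1647 0.0856]
[0.563 0.165 0.086]
[0.566 0.164 0.079]
[0.568 0.165 0.093]
[0.564 0.163 0.073]
```

View pics/c1.png

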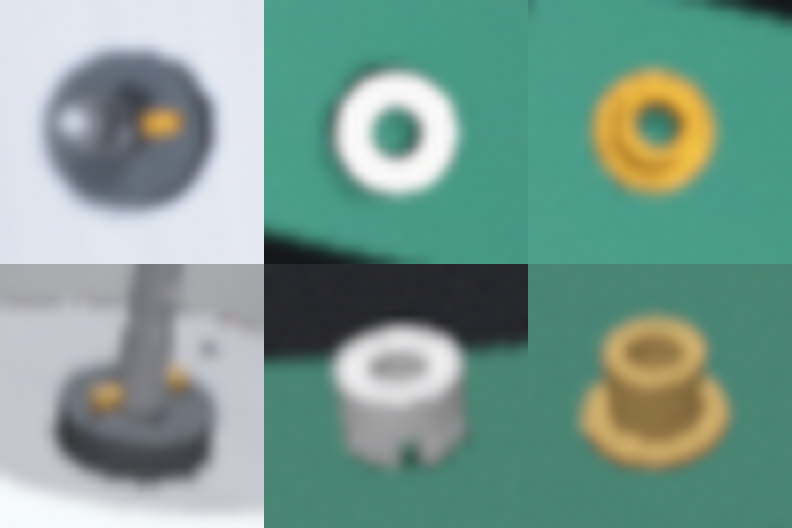

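```bash
python3 - <<'E'
from h import *
a=load('top');b=load('scene')
def tp(u,v,x,y): return int(u)-16+(x+.5)/8-.5,int(v)-16+(y+.5)/8-.5
def blob(im,u,v,r,f,k=8):
    c=cv2.resize(im['frame'][v-r:v+r+1,u-r:u+r+1],None,fx=k,fy=k,interpolation=cv2.INTER_CUBIC)
    m=f(c.astype(int)).astype(np.uint8)
    cs,_=cv2.findContours(m,cv2.RETR_EXTERNAL,cv2.CHAIN_APPROX_NONE);c=max(cs,key=cv2.contourArea)
    (x,y),ax,an=cv2.fitEllipse(c)
    return u-r+(x+.5)/k-.5,v-r+(y+.5)/k-.5,ax[0]/k,ax[1]/k
S=blob(a,328,254,14,lambda c:(c[...,0]>150)); print('spacer',S,px(a,*S[:2],.028))
W=blob(a,367,213,14,lambda c:(c[...,2]-c[...,1]>30)); print('washer',W,px(a,*W[:2],.008))
B=blob(a,305,193,14,lambda c:(c[...,0]-c[...,2]>50)); print('bush',B,px(a,*B[:2],.008))
O=blob(a,187,224,16,lambda c:(c.sum(2)<480)); print('boss',O,px(a,*O[:2],.064), px(a,*tp(187,224,129,131),.066))
# scene checks
W2=blob(b,178,270,18,lambda c:(c[...,2]-c[...,1]>30)); print('washer sc',W2,px(b,*W2[:2],.008))
S2=px(b,*tp(215,230,399,100-0) if 0 else tp(215,230,135,101),.028); print('spacer sc',S2)
print('bush top sc',px(b,*tp(260,266,127,87),.029))
print('boss sc',px(b,*tp(360,202,135,135),.066))
sl=px(b,*tp(215,230,146,190),.008);print('slot',sl)
for n,i,t in[('k top',a,tp(187,224,161,123)),('k1 sc',b,tp(360,202,106,132)),('k2 sc',b,tp(360,202,177,116))]: print(n,px(i,*t,.0715))
# housing/mat heights via proj difference of cameras
E
```

```text
spacer (328.11851024627686, 254.1400842666626, 15.222649574279785, 15.300198554992676) [ 0.48449302 -0.16863394  0.028     ]
washer (367.53095149993896, 213.00287437438965, 15.758834838867188, 15.93160629272461) [ 0.58502305 -0.27415824  0.008     ]
bush (304.182035446167, 192.95334339141846, 14.927482604980469, 15.080985069274902) [ 0.63900053 -0.11505559  0.008     ]
boss (186.85369300842285, 223.84054565429688, 19.55750846862793, 20.783056259155273) [0.56464769 0.16972693 0.064     ] [0.56434483 0.16969269 0.066     ]
washer sc (178.25262641906738, 270.2879009246826, 13.144330978393555, 19.442392349243164) [ 0.58630599 -0.27359761  0.008     ]
spacer sc [ 0.48569035 -0.16813985  0.028     ]
bush top sc [ 0.64003868 -0.11417534  0.029     ]
boss sc [0.56367284 0.17186872 0.066     ]
slot [ 0.50249748 -0.17053848  0.008     ]
k top [0.56628767 0.15906344 0.0715    ]
k1 sc [0.56672519 0.15905115 0.0715    ]
k2 sc [0.56611326 0.1842111  0.0715    ]
```

```bash
cat >> h.py <<'E'
from scipy.spatial.transform import Rotation as R
T=dict(spacer=(.4851,-.1684),washer=(.5857,-.2739),bush=(.6395,-.1146),spin=(.564,.1708))
def shift(n,z):
    o=ctrl.get_obs();M=R.from_rotvec(o['tool_rot']).as_matrix();p=np.array([*(T[n] if isinstance(n,str) else n),z])
    print(n,'shift cm',((M.T@(p-o['tool_pos']))*100).round(2),'yaw',np.degrees(np.arctan2(M[1,0],M[0,0])).round(2),'tilt',M[:,2].round(4),'F',o['contact_force'].round(2),'pos',o['tool_pos'].round(4),'q6',o['q'][5].round(2))
E
python3 -c "
from h import *
shift('spacer',.06);print(ctrl.grip_point_offset)"
```

```text
spacer shift cm [ 40.39 -30.73  17.09] yaw 18.95 tilt [-3.0e-04  1.8e-03 -1.0e+00] F [-0.16 -0.06  0.49] pos [ 0.2029 -0.5905  0.2302] q6 -0.12
0.0187
```

send_rows([
  [6, [4.04, -3.07, 1.3], 0],
  [6, [4.04, -3.07, 1.3], 0],
  [6, [4.04, -3.07, 1.3], 0],
  [6, [4.04, -3.07, 1.3], 0],
  [6, [4.04, -3.07, 1.3], 0],
  [6, [4.04, -3.07, 1.3], 0],
  [6, [4.04, -3.07, 1.3], 0],
  [6, [4.04, -3.07, 1.3], 0],
  [6, [4.04, -3.07, 1.3], 0],
  [6, [4.04, -3.07, 1.3], 0],
], newtons=30)

```text
t: 1.35
tool_pos: [0.4859, -0.1679, 0.1006]
tool_rot: [-3.099, -0.517, 0.0]
contact_force: [-0.2, -0.5, 0.3]
opening: 0.0598
grip_force: 0.0
```

```bash
python3 -c "
from h import *
shift('spacer',.0085)"
```

```text
spacer shift cm [-0.09  0.02  9.21] yaw 18.95 tilt [-1.e-04  0.e+00 -1.e+00] F [-0.19 -0.52  0.33] pos [ 0.4859 -0.1679  0.1006] q6 0.76
```

send_rows([
  [6, [-0.05, 0, 4.5], 0],
  [6, [0, 0, 3], 0],
  [6, [0, 0, 1.8], 0],
  [6, [0, 0, 0], 0],
  [3.4, [0, 0, 0], 0],
  [3.4, [0, 0, 0], 0],
  [3.4, [0, 0, 0], 0],
  [3.4, [0, 0, 0], 0],
], newtons=30)

```text
t: 2.35
tool_pos: [0.4862, -0.1705, 0.0101]
tool_rot: [3.097, 0.517, 0.004]
contact_force: [-1.4, -0.3, 6.4]
opening: 0.0353
grip_force: 30.3
```

```bash
python3 -c "
from h import *
shift('spin',.17)"
```

```text
spin shift cm [ 18.47 -29.72 -16.03] yaw 18.95 tilt [ 0.0027 -0.0017 -1.    ] F [-1.38 -0.3   6.43] pos [ 0.4862 -0.1705  0.0101] q6 0.76
```

send_rows([
  [3.4, [0, 0, -1], 0],
  [3.4, [0, 0, -4], 0],
  [3.4, [0, 0, -5.5], 0],
  [3.4, [0, 0, -5.5], 0],
  [3.4, [0, 0, 0], 0],
])

```text
t: 2.98
tool_pos: [0.488, -0.1712, 0.1749]
tool_rot: [3.092, 0.516, 0.015]
contact_force: [-0.1, 0.6, -0.3]
opening: 0.0353
grip_force: 30.2
```

```bash
python3 - <<'E'
from h import *
shift('spin',.17);print(ctrl.get_obs()['opening'])
b=grab('scene');p=ctrl.get_obs()['tool_pos'];u,v=map(int,proj(b,p));print(u,v)
save('d1.png',b['frame'][v-40:v+30,u-45:u+45],7)
E
```

```text
spin shift cm [ 18.3  -29.88   0.39] yaw 18.96 tilt [ 0.0104 -0.0053 -0.9999] F [-0.11  0.62 -0.31] pos [ 0.488  -0.1712  0.1749] q6 0.76
0.035344943054877294
209 171
```

View pics/d1.png

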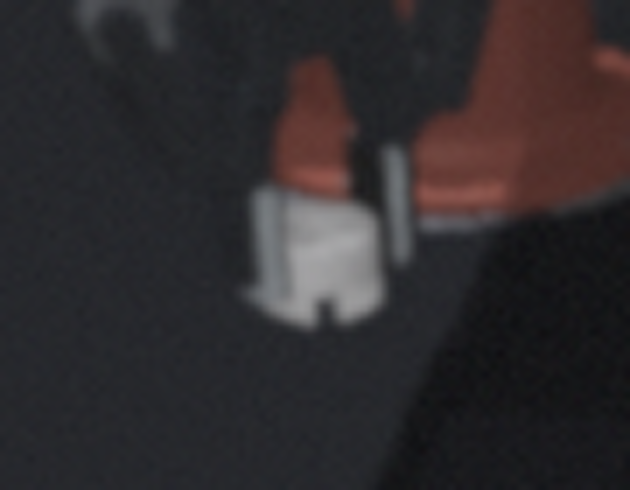

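send_rows([
  [3.4, [2.6, -4.25, 0], 0],
  [3.4, [2.6, -4.25, 0], 0],
  [3.4, [2.6, -4.25, 0], 0],
  [3.4, [2.6, -4.25, 0], 0],
  [3.4, [2.6, -4.25, 0], 0],
  [3.4, [2.6, -4.25, 0], 0],
  [3.4, [2.7, -4.4, 0], 0],
  [3.4, [0, 0, 0], -9],
  [3.4, [0, 0, 0], 0],
])

```text
t: 4.15
tool_pos: [0.5594, 0.1729, 0.1658]
tool_rot: [-3.049, -0.758, 0.007]
contact_force: [-0.1, 0.2, 0.4]
opening: 0.0355
grip_force: 30.3
```

```bash
python3 - <<'E'
from h import *
shift('spin',.146);print(ctrl.get_obs()['opening'])
a=grab('top');b=grab('scene')
p=ctrl.get_obs()['tool_pos']
t=[]
for i in(a,b):
    u,v=map(int,proj(i,p));print(u,v);f=i['frame'];t.append(cv2.resize(f[v-30:v+45,u-25:u+25],(400,600),interpolation=cv2.INTER_CUBIC))
save('e1.png',np.hstack(t))
E
```

```text
spin shift cm [0.31 0.4  1.98] yaw 27.92 tilt [-4.2e-03 -8.0e-04 -1.0e+00] F [-0.12  0.22  0.44] pos [0.5594 0.1729 0.1658] q6 1.26
0.035478036629681686
175 224
365 163
```

View pics/e1.png

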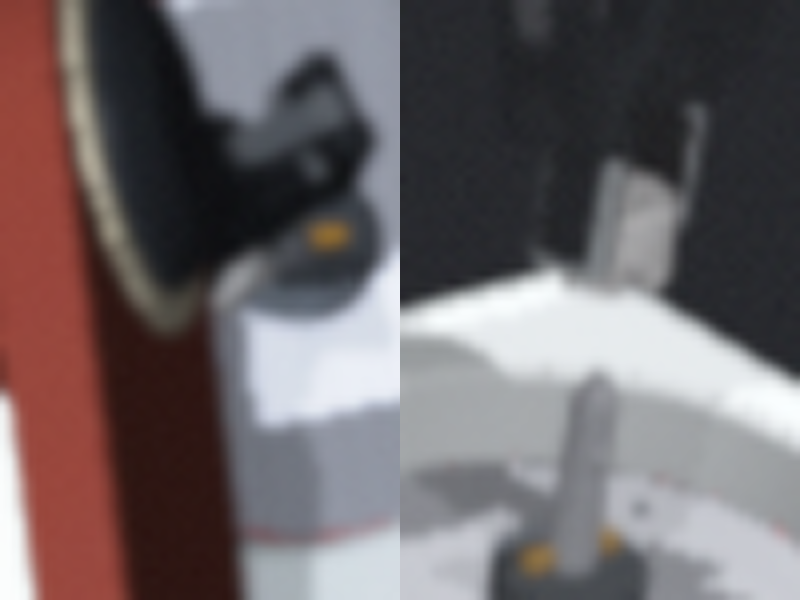

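send_rows([
  [3.4, [0.3, 0.4, 0], 0],
  [3.4, [0, 0, 0], 0],
])

```text
t: 4.5
tool_pos: [0.5657, 0.1696, 0.1683]
tool_rot: [3.049, 0.756, 0.0]
contact_force: [0.4, -0.3, -0.8]
opening: 0.0354
grip_force: 30.3
```

```bash
python3 - <<'E'
from h import *
shift('spin',.146);o=ctrl.get_obs();print(o['dq'].round(3))
b=load('scene');print(px(b,340+197.5/8-.5,133+376/8-.5,.13), px(b,340+182/8-.5,133+480/8-.5,.10))
a=load('top')
print(px(a,187-16+75/8-.5,224-16+121/8-.5,.126))
b=grab('scene');u,v=map(int,proj(b,(.564,.1708,.13)));print(u,v)
save('f1.png',b['frame'][v-30:v+20,u-30:u+30],12)
E
```

```text
spin shift cm [-0.1  -0.18  2.23] yaw 27.84 tilt [ 1.e-04 -0.e+00 -1.e+00] F [ 0.45 -0.28 -0.85] pos [0.5657 0.1696 0.1683] q6 1.25
[ 0.006 -0.005  0.001  0.003  0.003  0.   ]
[0.56618761 0.17054441 0.13      ] [0.57315469 0.1656556  0.1       ]
[0.56513946 0.17185969 0.126     ]
363 179
```

View pics/f1.png

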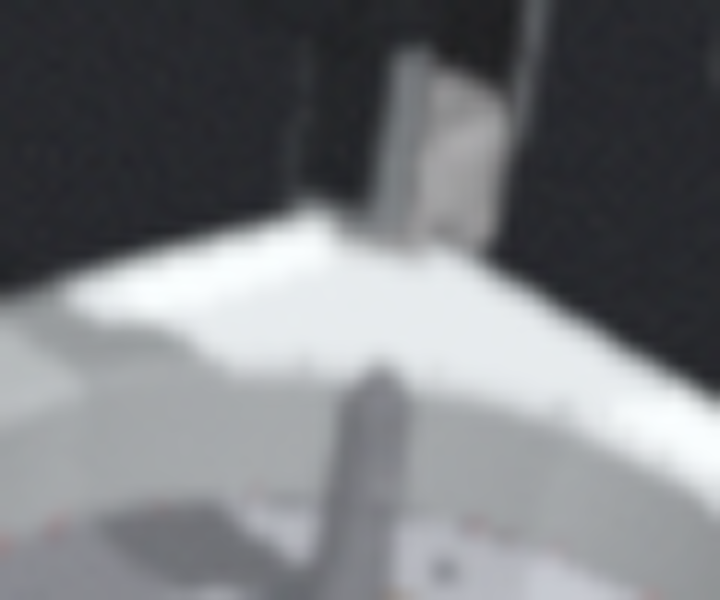

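send_rows([
  [3.4, [0, -0.08, 2], 0],
  [3.4, [0, 0, 1], 0],
  [3.4, [0, 0, 0.6], 0],
  [3.4, [0, 0, 0.6], 0],
  [3.4, [0, 0, 0.6], 0],
  [3.4, [0, 0, 0], 0],
])

```text
t: 5.3
tool_pos: [0.5647, 0.1711, 0.1198]
tool_rot: [-3.049, -0.759, 0.001]
contact_force: [-1.1, -0.7, 0.2]
opening: 0.0355
grip_force: 30.3
```

```bash
python3 - <<'E'
from h import *
shift('spin',.072);o=ctrl.get_obs();print(o['wrist_torque'].round(3))
E
```

```text
spin shift cm [-0.07 -0.01  4.78] yaw 27.95 tilt [-9.e-04 -2.e-04 -1.e+00] F [-1.05 -0.71  0.23] pos [0.5647 0.1711 0.1198] q6 1.25
[0.022 0.022 0.059]
```

send_rows([
  [3.4, [0, 0, 0.5], 0],
  [3.4, [0, 0, 0.5], 0],
  [3.4, [0, 0, 0.5], 0],
  [3.4, [0, 0, 0.5], 0],
  [3.4, [0, 0, 0.3], 0],
  [3.4, [0, 0, 0], 0],
])

```text
t: 6.05
tool_pos: [0.565, 0.1711, 0.097]
tool_rot: [3.049, 0.759, -0.0]
contact_force: [0.6, 0.5, -0.2]
opening: 0.0352
grip_force: 30.3
```

send_rows([
  [3.4, [0, 0, 0.5], 0],
  [3.4, [0, 0, 0.5], 0],
  [3.4, [0, 0, 0.4], 0],
  [3.4, [0, 0, 0.2], 0],
  [3.4, [0, 0, 0], 0],
])

```text
t: 6.68
tool_pos: [0.5649, 0.1711, 0.0811]
tool_rot: [-3.049, -0.759, 0.001]
contact_force: [0.6, 0.5, -0.4]
opening: 0.0351
grip_force: 30.3
```

send_rows([
  [3.4, [0, 0, 0.2], 0],
  [3.4, [0, 0, 0.15], 0],
  [3.4, [0, 0, 0.15], 0],
  [3.4, [0, 0, 0.1], 0],
  [3.4, [0, 0, 0], 0],
  [3.4, [0, 0, 0], 0],
])

```text
t: 7.42
tool_pos: [0.5655, 0.1712, 0.076]
tool_rot: [3.048, 0.76, 0.002]
contact_force: [-1.3, -0.4, 4.5]
opening: 0.0351
grip_force: 31.2
```

send_rows([
  [3.4, [0, 0, 0], -1.5],
  [3.4, [0, 0, 0], -1.5],
  [3.4, [0, 0, 0], -1.5],
  [3.4, [0, 0, 0], 0],
  [3.4, [0, 0, 0], 0],
])

```text
t: 8.05
tool_pos: [0.5649, 0.1711, 0.0748]
tool_rot: [-3.016, -0.878, 0.0]
contact_force: [2.3, 0.4, -1.5]
opening: 0.0356
grip_force: 30.3
```

send_rows([
  [3.4, [0, 0, 0.1], 0],
  [3.4, [0, 0, 0.1], 0],
  [3.4, [0, 0, 0.1], 0],
  [3.4, [0, 0, 0.1], 0],
  [3.4, [0, 0, 0], 0],
])

```text
t: 8.68
tool_pos: [0.565, 0.1712, 0.0721]
tool_rot: [3.016, 0.878, -0.001]
contact_force: [-1.6, 0.9, 5.4]
opening: 0.0355
grip_force: 30.7
```

```bash
python3 - <<'E'
from h import *
shift('spin',.072);o=ctrl.get_obs();print(o['wrist_torque'].round(3))
E
```

```text
spin shift cm [-0.11 -0.03  0.01] yaw 32.46 tilt [-3.e-04 -1.e-04 -1.e+00] F [-1.63  0.91  5.37] pos [0.565  0.1712 0.0721] q6 1.17
[-0.065  0.239  0.017]
```

send_rows([
  [3.4, [0, 0, 0], -1],
  [3.4, [0, 0, 0], -1],
  [3.4, [0, 0, 0], 0],
  [3.4, [0, 0, 0], 0],
])

```text
t: 9.18
tool_pos: [0.5653, 0.1712, 0.0721]
tool_rot: [-3.001, -0.931, -0.001]
contact_force: [-0.7, -0.5, 5.6]
opening: 0.0352
grip_force: 30.7
```

send_rows([
  [3.4, [0, 0, 0], -2],
  [3.4, [0, 0, 0], -2],
  [3.4, [0, 0, 0], 0],
  [3.4, [0, 0, 0], 0],
])

```text
t: 9.68
tool_pos: [0.5656, 0.1713, 0.0722]
tool_rot: [2.966, 1.035, 0.002]
contact_force: [-0.5, -0.3, 4.3]
opening: 0.0354
grip_force: 30.7
```

```bash
python3 - <<'E'
from h import *
shift('spin',.072);o=ctrl.get_obs();print(o['wrist_torque'].round(3))
E
```

```text
spin shift cm [-0.15 -0.06  0.02] yaw 38.48 tilt [ 1.2e-03  3.0e-04 -1.0e+00] F [-0.52 -0.34  4.27] pos [0.5656 0.1713 0.0722] q6 1.07
[-0.017  0.091  0.035]
```

```bash
python3 - <<'E'
from h import *
b=grab('scene');u,v=map(int,proj(b,(.5645,.171,.08)));print(u,v)
save('g1.png',b['frame'][v-22:v+22,u-28:u+28],13)
for z in(.066,.0725,.09,.0965):print(z,[((np.array(proj(b,(.565+.018*np.cos(t),.171+.018*np.sin(t),z)))-(u-28,v-22)+.5)*13).round(0) for t in np.radians([-36,-126,54])])
E
```

```text
361 197
0.066 [array([356., 417.]), array([265., 354.]), array([462., 381.])]
0.0725 [array([361., 387.]), array([269., 324.]), array([467., 351.])]
0.09 [array([373., 304.]), array([281., 242.]), array([480., 269.])]
0.0965 [array([378., 273.]), array([286., 211.]), array([486., 238.])]
```

View pics/g1.png

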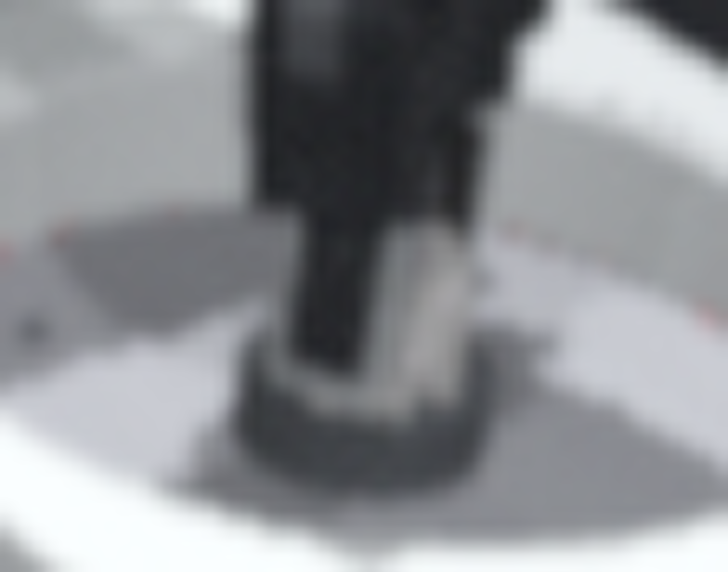

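send_rows([
  [3.4, [0, 0, -0.1], 0],
  [5.5, [0, 0, 0], 0],
  [5.5, [0, 0, 0], 0],
  [5.5, [0, 0, -2], 0],
  [5.5, [0, 0, -4], 0],
  [5.5, [0, 0, -5], 0],
])

```text
t: 10.48
tool_pos: [0.5643, 0.171, 0.1836]
tool_rot: [-2.966, -1.034, 0.002]
contact_force: [0.7, 0.2, 0.1]
opening: 0.0549
grip_force: 0.0
```

```bash
python3 - <<'E'
from h import *
shift('washer',.06)
E
```

```text
washer shift cm [-25.98  36.18  12.37] yaw 38.45 tilt [-1.6e-03 -3.0e-04 -1.0e+00] F [0.74 0.19 0.13] pos [0.5643 0.171  0.1836] q6 1.07
```

send_rows([
  [5.5, [-2.6, 3.6, 0], 0],
  [5.5, [-2.6, 3.6, 0], 0],
  [5.5, [-2.6, 3.6, 0], 0],
  [5.5, [-2.6, 3.6, 0], 0],
  [5.5, [-2.6, 3.6, 0], 0],
  [5.5, [-2.6, 3.6, 2.4], 0],
  [5.5, [-2.6, 3.6, 2.4], 0],
  [5.5, [-2.6, 3.6, 2.4], 0],
  [5.5, [-2.6, 3.6, 2.4], 0],
  [5.5, [-2.6, 3.6, 2.4], 0],
])

```text
t: 11.72
tool_pos: [0.5859, -0.2743, 0.0633]
tool_rot: [2.965, 1.034, 0.002]
contact_force: [-0.1, -0.5, 0.5]
opening: 0.0549
grip_force: 0.0
```

send_rows([
  [5.5, [0, 0, 0], 0],
  [5.5, [0, 0, 0], 0],
])

```text
t: 11.98
tool_pos: [0.5857, -0.2725, 0.0635]
tool_rot: [2.966, 1.034, 0.001]
contact_force: [0.0, 0.3, 0.7]
opening: 0.0546
grip_force: 0.0
```

```bash
python3 - <<'E'
from h import *
shift('washer',.003)
a=grab('top');b=grab('scene');t=[]
for i in(a,b):
    u,v=map(int,proj(i,(.565,.171,.08)));t.append(cv2.resize(i['frame'][v-18:v+18,u-18:u+18],(396,396),interpolation=cv2.INTER_CUBIC))
save('h1.png',np.hstack(t))
for nm,i,p in(('top',a,(.565,.158,.09)),('scene',b,(.577,.162,.09))):
    u,v=np.round(proj(i,p)).astype(int)
    P=np.array([px(i,x,y) for x in range(u-2,u+3) for y in range(v-2,v+3)]);print(nm,np.median(P,0).round(4),P[:,2].round(3))
E
```

```text
washer shift cm [-0.1   0.1   6.05] yaw 38.44 tilt [ 1.e-03 -2.e-04 -1.e+00] F [0.03 0.28 0.7 ] pos [ 0.5857 -0.2725  0.0635] q6 0.35
top [0.5654 0.1569 0.09  ] [0.089 0.09  0.079 0.089 0.09  0.09  0.093 0.091 0.094 0.091 0.09  0.09
 0.088 0.091 0.089 0.092 0.09  0.091 0.09  0.093 0.082 0.086 0.087 0.085
 0.083]
scene [0.5739 0.164  0.0886] [0.088 0.088 0.089 0.089 0.086 0.091 0.088 0.089 0.09  0.087 0.09  0.088
 0.089 0.088 0.086 0.093 0.09  0.087 0.089 0.087 0.093 0.09  0.089 0.088
 0.087]
```

View pics/h1.png

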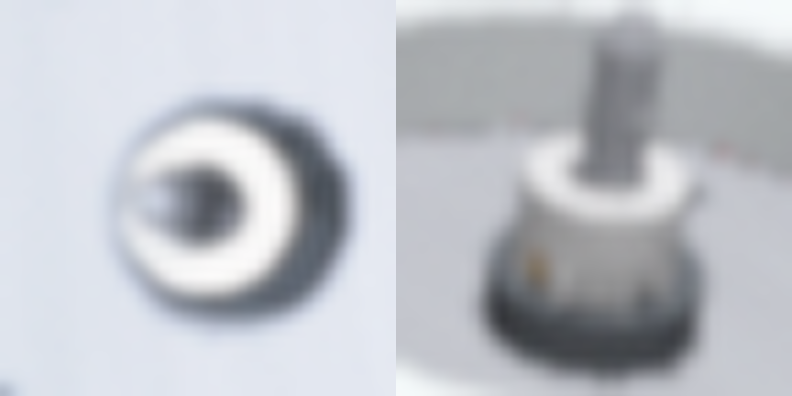

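send_rows([
  [5.5, [-0.1, 0.1, 2.5], 0],
  [5.5, [0, 0, 2], 0],
  [5.5, [0, 0, 1.2], 0],
  [5.5, [0, 0, 0.3], 0],
  [5.5, [0, 0, 0], 0],
  [3.8, [0, 0, 0], 0],
  [3.8, [0, 0, 0], 0],
  [3.8, [0, 0, 0], 0],
  [3.8, [0, 0, 0], 0],
], newtons=25)

```text
t: 13.2
tool_pos: [0.5858, -0.2743, 0.0033]
tool_rot: [2.965, 1.034, 0.002]
contact_force: [0.4, 0.2, 5.8]
opening: 0.0382
grip_force: 15.5
```

send_rows([
  [3, [0, 0, 0], 0],
  [3, [0, 0, 0], 0],
  [3, [0, 0, 0], 0],
])

```text
t: 13.58
tool_pos: [0.5858, -0.2743, 0.0034]
tool_rot: [2.965, 1.034, 0.002]
contact_force: [-1.0, 0.1, 5.3]
opening: 0.0378
grip_force: 24.5
```

send_rows([
  [3, [0, 0, -0.5], 0],
  [3, [0, 0, -2], 0],
  [3, [0, 0, -4], 0],
  [3, [0, 0, -5], 0],
  [3, [0, 0, -4], 0],
  [3, [0, 0, 0], 0],
])

```text
t: 14.32
tool_pos: [0.5877, -0.2754, 0.1638]
tool_rot: [2.959, 1.032, 0.01]
contact_force: [-0.4, -0.2, -0.6]
opening: 0.0381
grip_force: 25.2
```

```bash
python3 - <<'E'
from h import *
shift((.5652,.1712),.16)
b=grab('scene');u,v=map(int,proj(b,ctrl.get_obs()['tool_pos']));print(u,v)
save('i1.png',b['frame'][v-22:v+22,u-28:u+28],13)
E
```

```text
(0.5652, 0.1712) shift cm [ 26.02 -36.37   0.12] yaw 38.46 tilt [ 0.0087 -0.0054 -0.9999] F [-0.41 -0.22 -0.62] pos [ 0.5877 -0.2754  0.1638] q6 0.35
167 208
```

View pics/i1.png

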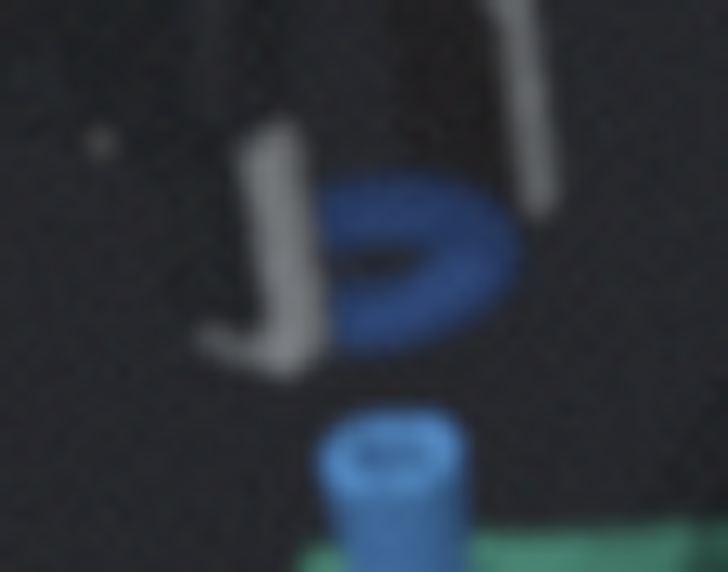

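send_rows([
  [3, [2.6, -3.64, 0], 0],
  [3, [2.6, -3.64, 0], 0],
  [3, [2.6, -3.64, 0], 0],
  [3, [2.6, -3.64, 0], 0],
  [3, [2.6, -3.64, 0], 0],
  [3, [2.6, -3.64, 0], 0],
  [3, [2.6, -3.64, 0], 0],
  [3, [2.6, -3.64, 0], 0],
  [3, [2.6, -3.64, 0], 0],
  [3, [2.6, -3.64, 0], 0],
])

```text
t: 15.62
tool_pos: [0.5607, 0.174, 0.1551]
tool_rot: [-2.966, -1.034, 0.006]
contact_force: [0.8, 0.7, -0.8]
opening: 0.0378
grip_force: 25.3
```

send_rows([
  [3, [0, 0, 0], 0],
  [3, [0, 0, 0], 0],
  [3, [0, 0, 0], 0],
])

```text
t: 16.0
tool_pos: [0.5621, 0.1717, 0.1566]
tool_rot: [2.967, 1.032, -0.002]
contact_force: [0.4, 0.6, -0.7]
opening: 0.0379
grip_force: 25.3
```

```bash
python3 - <<'E'
from h import *
shift((.5652,.1712),.095)
E
```

```text
(0.5652, 0.1712) shift cm [0.22 0.23 6.16] yaw 38.37 tilt [-1.2e-03 -5.0e-04 -1.0e+00] F [ 0.42  0.62 -0.73] pos [0.5621 0.1717 0.1566] q6 1.07
```

send_rows([
  [3, [0.22, 0.23, 0], 0],
  [3, [0, 0, 1], 0],
  [3, [0, 0, 0.7], 0],
  [3, [0, 0, 0.7], 0],
  [3, [0, 0, 0.7], 0],
  [3, [0, 0, 0.7], 0],
  [3, [0, 0, 0], 0],
])

```text
t: 16.88
tool_pos: [0.565, 0.1724, 0.1183]
tool_rot: [-2.966, -1.035, 0.002]
contact_force: [0.1, 0.1, -1.3]
opening: 0.0377
grip_force: 25.3
```

send_rows([
  [3, [-0.05, 0.07, 0.6], 0],
  [3, [0, 0, 0.6], 0],
  [3, [0, 0, 0.6], 0],
  [3, [0, 0, 0.4], 0],
  [3, [0, 0, 0], 0],
])

```text
t: 17.5
tool_pos: [0.5652, 0.1715, 0.0967]
tool_rot: [-2.966, -1.034, 0.002]
contact_force: [0.2, 0.4, -0.9]
opening: 0.0377
grip_force: 25.3
```

send_rows([
  [3, [0, 0, 0.2], 0],
  [3, [0, 0, 0.2], 0],
  [3, [0, 0, 0.1], 0],
  [3, [0, 0, 0.1], 0],
  [3, [0, 0, 0], 0],
  [3, [0, 0, 0], 0],
])

```text
t: 18.25
tool_pos: [0.5656, 0.1715, 0.0914]
tool_rot: [2.966, 1.035, 0.0]
contact_force: [-0.8, -0.5, 0.3]
opening: 0.0379
grip_force: 25.3
```

send_rows([
  [3, [0, 0, 0.1], 0],
  [3, [0, 0, 0.1], 0],
  [3, [0, 0, 0], 0],
  [3, [0, 0, 0], 0],
])

```text
t: 18.75
tool_pos: [0.5657, 0.1716, 0.0895]
tool_rot: [2.966, 1.034, 0.0]
contact_force: [-0.3, -1.0, 2.1]
opening: 0.0374
grip_force: 25.4
```

send_rows([
  [4.5, [0, 0, 0], 0],
  [5.5, [0, 0, 0], 0],
  [5.5, [0, 0, -1], 0],
  [5.5, [0, 0, -3], 0],
  [5.5, [0, 0, -5], 0],
  [5.5, [0, 0, 0], 0],
])

```text
t: 19.5
tool_pos: [0.5689, 0.1722, 0.1861]
tool_rot: [2.965, 1.034, 0.017]
contact_force: [-0.6, -0.1, -0.3]
opening: 0.0553
grip_force: 0.0
```

```bash
python3 - <<'E'
from h import *
shift('bush',.06)
E
```

```text
bush shift cm [-12.43  26.78  12.63] yaw 38.46 tilt [ 0.011   0.0019 -0.9999] F [-0.56 -0.1  -0.35] pos [0.5689 0.1722 0.1861] q6 1.07
```

send_rows([
  [5.5, [-1.7, 3.86, 0], 0],
  [5.5, [-1.7, 3.86, 0], 0],
  [5.5, [-1.7, 3.86, 0], 0],
  [5.5, [-1.7, 3.86, 0], 0],
  [5.5, [-1.7, 3.86, 2], 0],
  [5.5, [-1.7, 3.86, 4], 0],
  [5.5, [-1.7, 3.86, 4], 0],
  [5.5, [0, 0, 2], 0],
  [5.5, [0, 0, 0], 0],
  [5.5, [0, 0, 0], 0],
])

```text
t: 20.75
tool_pos: [0.6412, -0.1131, 0.0608]
tool_rot: [2.965, 1.036, 0.003]
contact_force: [0.9, -0.9, 0.6]
opening: 0.0552
grip_force: 0.0
```

```bash
python3 - <<'E'
from h import *
shift('bush',.0125)
a=grab('top');b=grab('scene');t=[]
for nm,i,p in(('top',a,(.565,.157,.096)),('scene',b,(.578,.162,.096))):
    u,v=np.round(proj(i,p)).astype(int)
    P=np.array([px(i,x,y) for x in range(u-2,u+3) for y in range(v-2,v+3)]);print(nm,np.median(P,0).round(4))
for i in(a,b):
    u,v=map(int,proj(i,(.565,.171,.08)));t.append(cv2.resize(i['frame'][v-18:v+18,u-18:u+18],(396,396),interpolation=cv2.INTER_CUBIC))
save('j1.png',np.hstack(t))
E
```

```text
bush shift cm [-0.23  0.    4.83] yaw 38.53 tilt [ 1.9e-03 -4.0e-04 -1.0e+00] F [ 0.93 -0.87  0.55] pos [ 0.6412 -0.1131  0.0608] q6 0.61
top [0.5651 0.1579 0.0964]
scene [0.5753 0.1652 0.0946]
```

View pics/j1.png

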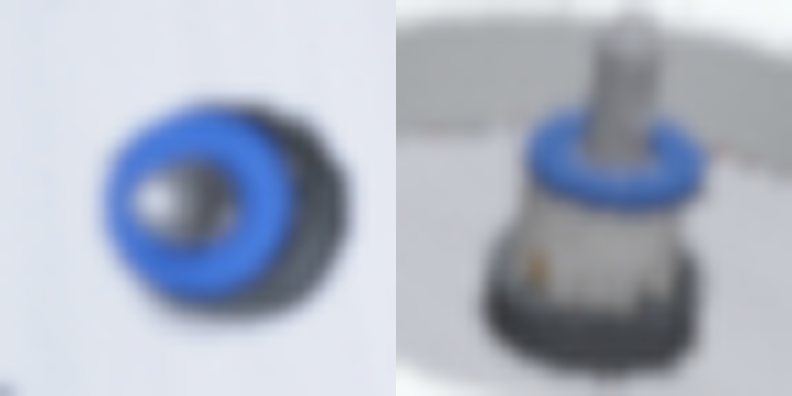

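send_rows([
  [5.5, [-0.2, 0, 2.2], 0],
  [5.5, [0, 0, 1.7], 0],
  [5.5, [0, 0, 1], 0],
  [5.5, [0, 0, 0], 0],
  [5.5, [0, 0, 0], 0],
  [2, [0, 0, 0], 0],
  [2, [0, 0, 0], 0],
  [2, [0, 0, 0], 0],
  [2, [0, 0, 0], 0],
  [2, [0, 0, 0], 0],
], newtons=50)

```text
t: 22.1
tool_pos: [0.6396, -0.1155, 0.0113]
tool_rot: [2.965, 1.034, 0.002]
contact_force: [-0.5, -0.2, 5.3]
opening: 0.0232
grip_force: 49.7
```

send_rows([
  [2, [0, 0, -0.5], 0],
  [2, [0, 0, -2], 0],
  [2, [0, 0, -4], 0],
  [2, [0, 0, -5], 0],
  [2, [0, 0, -4.5], 0],
  [2, [0, 0, 0], 0],
  [2, [0, 0, 0], 0],
])

```text
t: 22.98
tool_pos: [0.6384, -0.1151, 0.1703]
tool_rot: [-2.966, -1.035, 0.001]
contact_force: [-0.3, -0.1, -1.2]
opening: 0.0237
grip_force: 49.1
```

```bash
python3 - <<'E'
from h import *
shift((.5654,.1714),.16)
b=grab('scene');a=grab('top');p=ctrl.get_obs()['tool_pos']
u,v=map(int,proj(b,p))
m=[]
for y in range(v-25,v+25):
  for x in range(u-25,u+25):
    c=b['frame'][y,x].astype(int)
    if c[0]-c[2]>35 and 0<b['range_z'][y,x]<.95: m.append([x,y,*px(b,x,y)])
m=np.array(m);print(len(m),(m.min(0)).round(3),m.max(0).round(3),np.median(m,0).round(3))
d=m[:,2:]-p
for z0 in np.arange(-.012,.024,.004):
    s=d[(d[:,2]>=z0)&(d[:,2]<z0+.004)]
    if len(s):print(round(z0,3),len(s),s.min(0).round(3),s.max(0).round(3))
E
```

```text
(0.5654, 0.1714) shift cm [ 12.11 -26.98   1.04] yaw 38.46 tilt [-5.e-04  2.e-04 -1.e+00] F [-0.35 -0.11 -1.17] pos [ 0.6384 -0.1151  0.1703] q6 0.61
159 [ 2.50e+02  1.91e+02  6.31e-01 -1.33e-01  1.62e-01] [ 2.68e+02  2.10e+02  6.60e-01 -9.70e-02  1.89e-01] [ 2.62e+02  2.04e+02  6.51e-01 -1.11e-01  1.70e-01]
-0.008 10 [ 0.005 -0.018 -0.006] [ 0.02   0.007 -0.004]
-0.004 64 [-0.001 -0.018 -0.004] [ 0.022  0.018 -0.   ]
0.0 13 [ 0.003 -0.007  0.   ] [0.02  0.015 0.004]
0.004 10 [ 0.01  -0.005  0.004] [0.018 0.01  0.007]
0.008 14 [-0.004 -0.002  0.008] [0.017 0.01  0.012]
0.012 19 [-0.004 -0.002  0.013] [0.016 0.01  0.016]
0.016 27 [-0.006 -0.001  0.016] [0.015 0.013 0.02 ]
0.02 2 [-0.006  0.008  0.02 ] [-0.006  0.01   0.021]
```

send_rows([
  [2, [2.0, -4.5, 0], 0],
  [2, [2.0, -4.5, 0], 0],
  [2, [2.0, -4.5, 0], 0],
  [2, [2.0, -4.5, 0], 0],
  [2, [2.0, -4.5, 0], 0],
  [2, [2.1, -4.5, 0], 0],
  [2, [0, 0, 0], 0],
  [2, [0, 0, 0], 0],
  [2, [0, 0, 0], 0],
  [2, [0, 0, 0], 0],
])

```text
t: 24.32
tool_pos: [0.566, 0.1703, 0.1701]
tool_rot: [2.967, 1.032, -0.001]
contact_force: [0.5, -0.1, -0.6]
opening: 0.0237
grip_force: 49.4
```

```bash
python3 - <<'E'
from h import *
shift((.5654,.1714),.142)
E
```

```text
(0.5654, 0.1714) shift cm [ 0.03 -0.12  2.81] yaw 38.36 tilt [-4.e-04 -1.e-04 -1.e+00] F [ 0.46 -0.1  -0.55] pos [0.566  0.1703 0.1701] q6 1.07
```

send_rows([
  [2, [0.02, -0.08, 1.5], 0],
  [2, [0, 0, 1], 0],
  [2, [0, 0, 0.7], 0],
  [2, [0, 0, 0.5], 0],
  [2, [0, 0, 0.5], 0],
  [2, [0, 0, 0.3], 0],
  [2, [0, 0, 0], 0],
])

```text
t: 25.2
tool_pos: [0.5653, 0.1722, 0.1252]
tool_rot: [-2.966, -1.035, 0.0]
contact_force: [-0.4, -0.2, -1.6]
opening: 0.0236
grip_force: 49.3
```

send_rows([
  [2, [-0.08, 0.06, 0.3], 0],
  [2, [0, 0, 0.3], 0],
  [2, [0, 0, 0.2], 0],
  [2, [0, 0, 0], 0],
  [2, [0, 0, 0], 0],
])

```text
t: 25.82
tool_pos: [0.5652, 0.1712, 0.1174]
tool_rot: [2.966, 1.035, 0.0]
contact_force: [0.2, 0.1, -1.6]
opening: 0.024
grip_force: 49.3
```

send_rows([
  [2, [0, 0, 0.15], 0],
  [2, [0, 0, 0.15], 0],
  [2, [0, 0, 0.15], 0],
  [2, [0, 0, 0.15], 0],
  [2, [0, 0, 0], 0],
])

```text
t: 26.45
tool_pos: [0.565, 0.1713, 0.111]
tool_rot: [-2.966, -1.035, -0.0]
contact_force: [-1.7, 0.3, -0.2]
opening: 0.0237
grip_force: 49.4
```

send_rows([
  [2, [0, 0, 0.15], 0],
  [2, [0, 0, 0.15], 0],
  [2, [0, 0, 0.1], 0],
  [2, [0, 0, 0], 0],
])

```text
t: 26.95
tool_pos: [0.5649, 0.1712, 0.1069]
tool_rot: [-2.966, -1.035, 0.0]
contact_force: [-0.4, 2.0, -0.2]
opening: 0.0236
grip_force: 49.4
```

send_rows([
  [2, [0, 0, 0.12], 0],
  [2, [0, 0, 0.12], 0],
  [2, [0, 0, 0.12], 0],
  [2, [0, 0, 0], 0],
  [2, [0, 0, 0], 0],
])

```text
t: 27.58
tool_pos: [0.5649, 0.1712, 0.1033]
tool_rot: [-2.966, -1.035, 0.0]
contact_force: [-0.2, 1.0, -0.9]
opening: 0.0234
grip_force: 49.3
```

send_rows([
  [2, [0, 0, 0.1], 0],
  [2, [0, 0, 0.1], 0],
  [2, [0, 0, 0.1], 0],
  [2, [0, 0, 0], 0],
])

```text
t: 28.08
tool_pos: [0.5653, 0.1713, 0.1033]
tool_rot: [-2.966, -1.035, 0.001]
contact_force: [-7.4, -0.7, 12.5]
opening: 0.0238
grip_force: 50.8
```

```bash
python3 - <<'E'
from h import *
b=grab('scene')
u,v=map(int,proj(b,(.565,.171,.1)))
def mask(im,u,v,f,r=16):
    return np.array([[x,y,*px(im,x,y)] for y in range(v-r,v+r) for x in range(u-r,u+r) if f(im['frame'][y,x].astype(int)) and im['range_z'][y,x]>0])
br=mask(b,u,v,lambda c:c[0]-c[2]>35); bl=mask(b,u,v,lambda c:c[2]-c[0]>35)
for n,m in(('brass',br),('blue',bl)):
    print(n,len(m),m.min(0).round(3),m.max(0).round(3))
# per column near axis: rows of brass / blue
for x in range(u-8,u+9,2):
    print(x,br[br[:,0]==x][:,1].astype(int).tolist(),bl[bl[:,0]==x][:,1].astype(int).tolist())
for z in(.09,.096,.101,.121):print(z,np.round(proj(b,(.565+.019*.8,.171-.019*.6,z)),1))
E
```

```text
brass 47 [3.57e+02 1.83e+02 5.67e-01 1.52e-01 9.80e-02] [3.70e+02 1.95e+02 5.86e-01 1.88e-01 1.22e-01]
blue 10 [3.61e+02 1.96e+02 5.82e-01 1.58e-01 9.30e-02] [3.69e+02 1.97e+02 5.86e-01 1.76e-01 9.60e-02]
354 [] []
356 [] []
358 [193] []
360 [194] []
362 [194, 195] [197]
364 [194, 195] [197]
366 [191, 192, 194, 195] [197]
368 [183, 184, 185, 186, 187, 188, 189, 190, 191, 192, 193, 194] [196, 197]
370 [191, 192] []
0.09 [361.1 198.1]
0.096 [361.4 195.9]
0.101 [361.7 194. ]
0.121 [362.9 186.5]
```

send_rows([
  [2, [0, 0, -0.2], 0],
  [2, [0, 0, 0], 0],
  [5.5, [0, 0, 0], 0],
  [5.5, [0, 0, 0], 0],
  [5.5, [0, 0, 0], 0],
  [5.5, [0, 0, -1], 0],
  [5.5, [0, 0, -3], 0],
  [5.5, [0, 0, -5], 0],
  [5.5, [-4, 0, -2], 0],
  [5.5, [-5, 0, 0], 0],
])

```text
t: 29.38
tool_pos: [0.4959, 0.115, 0.2168]
tool_rot: [2.964, 1.036, 0.01]
contact_force: [-0.3, -0.3, -0.3]
opening: 0.0548
grip_force: 0.0
```

send_rows([
  [5.5, [-5, 4, 0], 0],
  [5.5, [-5, 4, 0], 0],
  [5.5, [-2, 4, 0], 0],
  [5.5, [0, 4, 0], 0],
  [5.5, [0, 0, 0], 0],
  [5.5, [0, 0, 0], 0],
])

```text
t: 30.12
tool_pos: [0.5007, -0.0814, 0.213]
tool_rot: [-2.966, -1.034, -0.0]
contact_force: [-0.0, -0.4, 0.9]
opening: 0.0553
grip_force: 0.0
```

```bash
python3 - <<'E'
from h import *
b=grab('scene');a=grab('top')
for nm,im in(('scene',b),('top',a)):
    u,v=map(int,proj(im,(.565,.171,.1)));r=16
    G=[[x,y,*px(im,x,y),*im['frame'][y,x].astype(int)] for y in range(v-r,v+r) for x in range(u-r,u+r)]
    G=np.array(G);br=G[G[:,5]-G[:,7]>35];bl=G[G[:,7]-G[:,5]>35]
    print(nm,len(br),len(bl))
    for n,lo,hi in(('flange',.0,.106),('sleeve',.106,.2)):
        s=br[(br[:,4]>lo)&(br[:,4]<hi)]
        if len(s):print(n,len(s),np.median(s,0)[2:5].round(4),s[:,2:5].min(0).round(3),s[:,2:5].max(0).round(3),'p90z',np.percentile(s[:,4],90).round(4))
    if len(bl):print('blue',bl[:,:2].min(0),bl[:,:2].max(0),bl[:,4].min().round(3),bl[:,4].max().round(3))
    print('brass px',br[:,:2].min(0),br[:,:2].max(0))
for z in(.09,.096,.101):print(z,np.round(proj(b,(.565+.019*.8,.171-.019*.6,z)),1))
c=[(int(x),br) for x in range(1)]
o=ctrl.get_obs();print(o['tool_pos'],o['contact_force'],o['t'])
E
```

```text
scene 158 20
flange 71 [0.5741 0.1642 0.1004] [0.485 0.153 0.057] [0.583 0.238 0.106] p90z 0.1031
sleeve 87 [0.5737 0.1649 0.1163] [0.558 0.158 0.106] [0.58  0.182 0.124] p90z 0.1219
blue [356. 195.] [370. 197.] 0.092 0.095
brass px [355. 181.] [370. 195.]
top 202 0
flange 108 [0.5604 0.1629 0.1015] [0.547 0.152 0.052] [0.584 0.196 0.106] p90z 0.1037
sleeve 94 [0.5647 0.1681 0.1216] [0.553 0.158 0.107] [0.578 0.184 0.129] p90z 0.124
brass px [175. 215.] [191. 231.]
0.09 [361.1 198.1]
0.096 [361.4 195.9]
0.101 [361.7 194. ]
[ 0.50051105 -0.08085137  0.21282382] [ 0.50080177 -0.05274416  0.15659301] 30.225
```

```bash
python3 -c "
from station import ctrl
print(ctrl.finish_job())"
```

```text
the job is handed in; nothing more can be done
None
```

The drive stack is rebuilt in order: spacer home over the key, washer flat on it, bushing pushed past the spring balls onto the washer. The depth images show all three at seated height; the arm is clear and the job was handed in at about 30 s.

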